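# Release dressing canisters from a rocker-gate dispenser

## Robot

A 6-joint arm with a two-finger parallel gripper is mounted at the origin on the work surface. World frame = base frame: x ahead of the robot, y to its left, z up, the work surface at z = 0. Lengths are in mm, angles in degrees, forces in N, time in s.
With the tool pointing down it reaches from about 350 to 850 mm from the base axis. Payload 8.1 kg.
Tool frame: the origin (TCP) lies at the centre of the arm's flange, where the gripper is bolted on; the fingertips stand 173 mm ahead of it and the grasp point (between the pads) lies 155 mm ahead of it; z points along the fingers, y is the line along which they close (so a half turn about z gives the same grasp; the last joint's range is limited). The gripper opens to 85 mm and grips with 20 to 120 N. Pads are 22 mm wide; open, the fingers measure 114 mm over their backs; the gripper's body (76 mm by 85 mm) begins 54 mm behind the grasp point. The pads swing forward as they close: fully open they stand 13 mm farther back than shut.
Start: joints at [59.393, 7.471, 85.268, -0, 87.261, -4.893], TCP at [260.312, 540.597, 404.692] pointing down, gripper open.
Joint ranges: [-169.43, 169.43], [-51.17, 129.36], [1.28, 143.12], [-76.62, 256.62], [0, 156.53], [-152.29, 152.29]. Speed limits (degrees/s): [136.94, 136.94, 159.86, 180, 180, 180].

## Interface

Orientations are given as [roll, pitch, yaw] about the fixed x, y, z axes, in that order (R = Rz(yaw) Ry(pitch) Rx(roll)).
In Python, from bench import * gives the robot as it stands.
- The arm moves only by the shell command python3 -m jog 'ROWS' [FORCE]. ROWS is text: rows parted by semicolons, each of 7 numbers parted by spaces: the shift along the tool's x, y, z scaled (see below), then the turn, a rotation vector about the tool's x, y, z scaled (see below), then the closure, from -1 (fully open) to 1 (shut). In form: tx ty tz wx wy wz hand; .... A call has 1 to 5 rows; each row shifts and turns the commanded pose from where the row before left it, along the tool's axes as they then stand; what a row does not reach is not made up. The controller multiplies each number of a shift by 0.1 m and each number of a turn by 60 degrees. A row lasts 1/8 s, in which the tool goes at most 62.5 mm and 10.7 degrees, less where a joint would pass 70% of its speed; a pose out of reach is approached as far as the arm can. A call with a number of a shift or a turn outside -1 to 1 is refused whole. A call with a gripper value outside its range is refused whole. The fingers move at their own pace and stop on an object; FORCE is the grip in N (left out, the last holds). Time passes only in rows, so rows that do not move let the fingers close. It gives the time, the measured TCP pose, the force, the opening and the grip force at its end, in the units of the state.
- sense(): the state, without advancing time (a new reading comes with each control period).
- snapshot(name): name is "scene" or "top" or "wrist"; returns a dict with "img" (480x640x3 uint8, red, green, blue), "fx", "fy", "cx", "cy" (pixels), "extrinsics" (4x4, takes a point from camera to world coordinates). Camera axes: x right, y down, z forward; pixel columns grow to the right and rows downward; lengths in mm; the calibration is good to about 2 mm. The wrist camera is an equidistant fisheye: a pixel r from the principal point sees the ray r / f radians off the axis. A picture is of the moment at which its call begins. There is no depth.
- hand_in(): hands the job in; it is judged then, once.
The state is a dict: "time": time; "joint_pos": joint angles; "qd": joint speeds; "joint_efforts": joint torques, N m; "tool_pos": TCP position; "tcp_rot": TCP orientation; "ft_force": force on the tool from outside, world axes, zero at the start; "wrist_torque": the same for the moment, N m; "finger_gap": finger opening in mm; "grip_force": force on a finger pad.
Only numpy, scipy, OpenCV 4.12 (cv2) and the standard library are available. Lean on these libraries where they do the work, as an engineer would, in place of code of your own. Each camera call takes 0.05 s, during which the arm holds its last target. There are 200 camera calls.

## Task

Let the two dressing canisters out of the gravity dispenser for the next first-aid trainee: with your fingertips press the paddle end of the rocking lever down, so that its other end lifts the gate, and keep it down until both canisters have rolled into the catch tray. Then let the lever come back up so that the gate is closed, and move clear. Do not touch the canisters or the gate, and leave the bottle, the tape roll and the pump box where they stand.

Things in the scene. Friction and masses are not known exactly. Their poses are not given: they have to be found in the camera images.
- dispenser: The dispenser, fixed: black base plate 175 x 270 mm. Origin on the table, z up. In its frame a ramp, a channel 72 mm wide centred at x = +70 mm, walls up to 81 mm high, runs down towards -y at 14 degrees from y = +86 to -40 mm; the catch tray follows to y = -159 mm, rim 38 mm high. Two pivot posts, 102 mm high, stand at x = -30, y = -16.5 and +16.5 mm; the lever lies along x between them.
- lever (a joint): The rocking lever, a steel bar 215 mm long, pivoted in its middle 90 mm above the table, paddle on its -x end, gate under its +x end. Value in rad: 0 = at rest (paddle up, gate closed), grows as the paddle goes down, stop at 0.48. The gate clears the canisters from about 0.3. A spring returns it: about 1 N on the paddle starts it, about 4 N holds it fully down.
- paddle_top (a point): Centre of the upper face of the paddle, a black rubber pad 36 mm (along the lever) x 44 x 8 mm on the lever's -x end, 100 mm from the pivot, free above and below. At rest about 122 mm above the table, outer end 14 degrees higher; fully pressed about 75 mm above the table (47 mm lower), outer end 14 degrees lower. At rest its axes are the dispenser's.
- can_a_center (a point): Centre of the canister next to the gate, a hard white cylinder 30 mm in diameter and 64 mm long with a grey cap, lying across the ramp, about 60 g. Once the gate is up it rolls into the tray by itself in about a second.
- can_b_center (a point): Centre of the second canister, alike, lying uphill of the first.
- tray_floor (a point): Middle of the catch tray's floor, about 8 mm above the table; axes as the dispenser's. In the tray a canister's centre lies about 20 to 26 mm above the table, against the far wall or behind the other canister.
- antiseptic: Bystander: a loose white bottle 48 mm in diameter and 115 mm tall; origin under its centre.
- tape: Bystander: a loose roll of tape lying flat, 72 mm in diameter, 25 mm high; origin under its centre.
- pump: Bystander: a loose black box 75 x 100 x 36 mm; origin under its centre.
- gate_edge (a point): The gate, a steel blade 34 mm wide, 4 mm thick and 40 mm tall under the lever's +x end: this point is the middle of its lower edge. It stands across the ramp and blocks the canisters.
Not all that is in view belongs to the job. Leave any purple, red or yellow look-alike of the part that bears can_a_center alone.

How it is judged:
By the outcome, as a careful person would: the job done as asked, in the order asked, and still so for the second after the job is handed in, with the robot touching nothing.
It also fails if it takes over 32 s, if anything falls off the work surface, if the arm or the gripper's body presses on something with over 40 N, if the wrist force passes 120 N, or if a joint passes its speed limit or range.

## Working session

There is one attempt and no reset: what is moved stays moved. The work goes in short steps, Python scripts to look and compute and a shell command to move; the robot and the scene stay as the last step left them, time stands still between calls to the robot, and variables do not carry over. Pictures are saved under pics/ and viewed, at most 10 in all, crops included, and the job is handed in when it is done.

```bash
mkdir -p pics
python3 - <<'E'
from bench import *
import cv2,pickle
d={}
for n in("scene","top"):
    s=snapshot(n);d[n]=s
    cv2.imwrite(f"pics/{n}0.png",s["img"][:,:,::-1])
    print(n,s["fx"],s["cx"],s["cy"],s["extrinsics"])
pickle.dump(d,open("d.pkl","wb"))
s=sense();print(s["time"],s["tool_pos"],s["tcp_rot"],s["finger_gap"])
E
```

```text
scene 446.8126247462559 315.81693535424694 232.9744547496348 [[ 3.21268941e-01  5.07098907e-01 -7.99773072e-01  1.28350661e+03]
 [ 9.46973523e-01 -1.76701809e-01  2.68360982e-01 -1.47898233e+02]
 [-5.23578748e-03 -8.43579972e-01 -5.36978041e-01  5.54217932e+02]
 [ 0.00000000e+00  0.00000000e+00  0.00000000e+00  1.00000000e+00]]
top 506.7139098167376 316.3944789231068 236.09535137754537 [[ 2.40571219e-02 -9.89381247e-01  1.43338769e-01  4.61162992e+02]
 [-9.99596374e-01 -2.59730925e-02 -1.15103465e-02  8.68098608e+01]
 [ 1.51110721e-02 -1.43004008e-01 -9.89606745e-01  1.09984306e+03]
 [ 0.00000000e+00  0.00000000e+00  0.00000000e+00  1.00000000e+00]]
0.1 [260.20408536 540.4047815  403.74176151] [-1.79904891e+02 -8.25299301e-03  1.54286307e+02] 85.4079768153177
```

View pics/scene0.png

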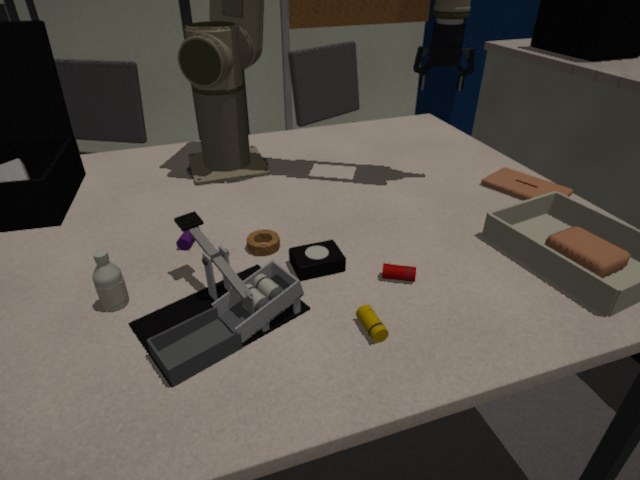

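View pics/top0.png

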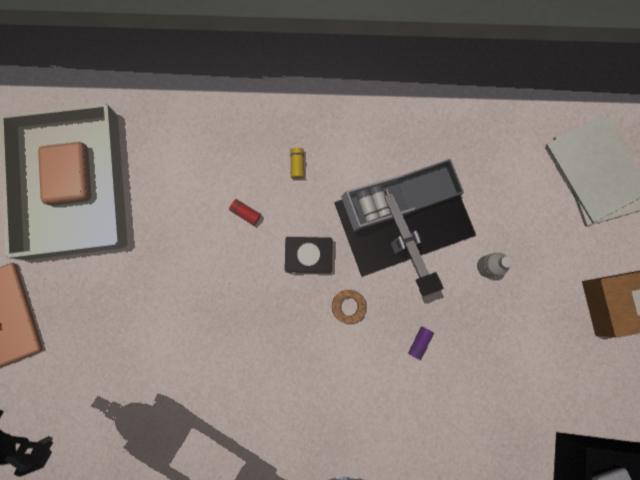

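The scene picture shows the dispenser, with its paddle at (189,221) and the white canisters at about (262,290). In the top picture the paddle is at (429,284), the pivot at about (406,242) and the canisters at about (373,205). The look-alikes to leave alone are purple (421,343), red (245,212) and yellow (297,163). The paddle is the black pad on the free end of the lever, away from the ramp. I'll check it in enlarged crops.

Run:
```python
import cv2,numpy as np
a=cv2.imread("pics/top0.png")[150:310,320:520]; b=cv2.imread("pics/scene0.png")[200:360,120:320]
a=cv2.resize(a,None,fx=4,fy=4,interpolation=cv2.INTER_CUBIC)[:600,:];b=cv2.resize(b,None,fx=4,fy=4,interpolation=cv2.INTER_CUBIC)[:600]
cv2.imwrite("pics/topc.png",cv2.convertScaleAbs(a,alpha=1.8,beta=20));cv2.imwrite("pics/scenec.png",cv2.convertScaleAbs(b,alpha=1.8,beta=20))
```

```text
(no output)
```

View pics/topc.png

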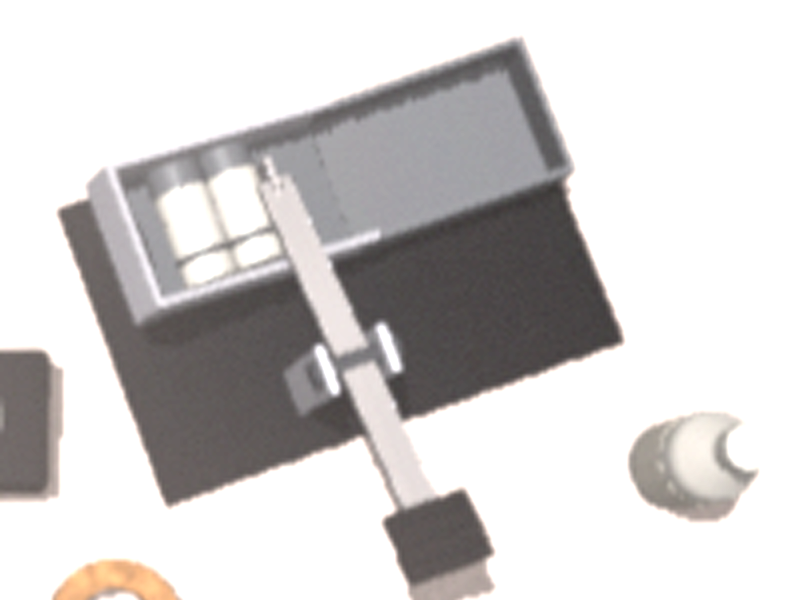

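View pics/scenec.png

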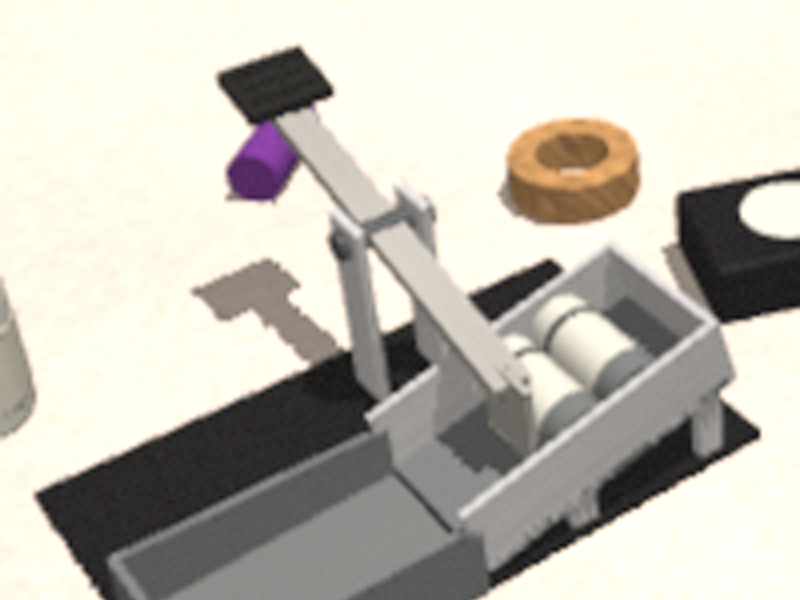

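The top crop shows the pad's upper face centred at about (438,535), which is full-image (429,283.5). The plate corners are at crop (58,208), (168,505) and (622,342). In the scene crop the pad centre is at (276,84). Next I triangulate.

```bash
cat > h.py <<'E'
import numpy as np,pickle
d=pickle.load(open("d.pkl","rb"))
def ray(n,c,off):
    s=d[n];u=off[0]+c[0]/4-.375;v=off[1]+c[1]/4-.375
    E=s["extrinsics"];r=E[:3,:3]@[(u-s["cx"])/s["fx"],(v-s["cy"])/s["fy"],1];return E[:3,3],r/np.linalg.norm(r)
T=lambda c:ray("top",c,(320,150)); S=lambda c:ray("scene",c,(120,200))
def at(R,z): return R[0]+R[1]*(z-R[0][2])/R[1][2]
def tri(A,B):
    t=np.linalg.lstsq(np.c_[A[1],-B[1]],B[0]-A[0],rcond=None)[0];p=A[0]+t[0]*A[1];q=B[0]+t[1]*B[1];return (p+q)/2,np.linalg.norm(p-q)
E
python3 - <<'E'
from h import *
p,e=tri(T((438,536)),S((276,84)));print("paddle",p,e, at(T((438,536)),122),at(S((276,84)),122))
C=[at(T(c),4) for c in((58,208),(168,505),(622,342))]
print(C,np.linalg.norm(C[1]-C[0]),np.linalg.norm(C[2]-C[1]))
y=C[1]-C[2];x=C[0]-C[1];print("yaw",np.degrees(np.arctan2(x[1],x[0])),np.degrees(np.arctan2(y[1],y[0]))-90)
yaw=np.arctan2(x[1],x[0]);print("piv mid",at(T((358,358)),92),"paddle pts corner", [at(T(c),122) for c in((385,522),(465,490),(494,550))])
print("bottle",at(T((690,470)),60),"bottle top scene",at(S((-73,285)),60),"tape",at(T((112,620)),12))
m=(C[0]+C[2])/2;print("plate centre",m)
E
```

```text
paddle [ 515.94854868 -144.81372829  119.95536659] 0.0644915441044967 [ 515.830476  -144.3632104  122.       ] [ 519.57913095 -144.79727938  122.        ]
[array([697.80453088,  36.76984065,   4.        ]), array([535.51553731, -25.87436138,   4.        ]), array([ 631.19289474, -274.45231504,    4.        ])] 173.95980421372698 266.35531864320245
yaw 21.106788168161117 21.0516558707604
piv mid [ 605.88169248 -111.75490452   92.        ] paddle pts corner [array([ 521.93593301, -118.74167473,  122.        ]), array([ 538.37441065, -157.65467782,  122.        ]), array([ 509.76815037, -171.406542  ,  122.        ])]
bottle [ 556.54352741 -289.87976395   60.        ] bottle top scene [ 540.61734143 -311.91028851   60.        ] tape [473.04957704   4.10961421  12.        ]
plate centre [ 664.49871281 -118.8412372     4.        ]
```

Everything agrees. The paddle is at (516, -144.5, 121) against an expected z of 122, the yaw is 21°, and the plate measures 174 x 266. I'll travel high with the gripper shut, turning to yaw 201 so that both fingertips lie across the paddle's width.

```bash
python3 -m jog '-.44 -.42 0 0 0 0 1; -.44 -.42 0 0 0 0 1; -.44 -.42 0 0 0 0 1; -.44 -.42 0 0 0 0 1; -.44 -.42 0 0 0 0 1' 40; python3 -m jog '-.44 -.42 0 0 0 0 1; -.44 -.42 0 0 0 0 1; -.44 -.42 0 0 0 0 1; -.44 -.42 0 0 0 0 1; -.44 -.42 0 0 0 0 1'; python3 -m jog '0 0 0 0 0 -.17 1; 0 0 0 0 0 -.17 1; 0 0 0 0 0 -.17 1; 0 0 0 0 0 -.17 1; 0 0 0 0 0 -.1 1'
cat >> h.py <<'E'
def todo(tx,ty,ztip,yaw):
    from bench import sense
    from scipy.spatial.transform import Rotation as R
    s=sense();r=R.from_euler('xyz',s["tcp_rot"],degrees=True)
    g=R.from_euler('xyz',[180,0,yaw],degrees=True)
    print(s["time"],s["tool_pos"],s["tcp_rot"],s["ft_force"],s["finger_gap"])
    print("shift/100",r.inv().apply(np.array([tx,ty,ztip+173])-s["tool_pos"])/100,"turn/60",np.degrees((r.inv()*g).as_rotvec())/60)
E
python3 -c "
from h import *
todo(516,-144.5,231,201)"
```

```text
time: 0.72
tool_pos: [367.5, 254.1, 404.4]
tcp_rot: [-180.0, 0.0, 154.3]
ft_force: [1.5, -0.2, 0.5]
finger_gap: 0.1
grip_force: 0.0
time: 1.35
tool_pos: [474.7, -30.8, 404.5]
tcp_rot: [180.0, -0.0, 154.3]
ft_force: [0.7, 1.2, -0.0]
finger_gap: 0.0
grip_force: 0.0
time: 1.98
tool_pos: [474.3, -28.7, 404.2]
tcp_rot: [180.0, -0.0, -158.7]
ft_force: [0.9, 0.1, 1.4]
finger_gap: -0.0
grip_force: 0.0
1.975 [474.3426496  -28.7161857  404.19871838] [ 1.79972389e+02 -4.67497182e-02 -1.58655660e+02] [0.86836145 0.07539646 1.35326989] -0.01773874505309908
shift/100 [ 0.03341853 -1.23004381  0.00142168] turn/60 [ 0.00045785 -0.00078054  0.00573881]
```

```bash
python3 -m jog '0.01 -.41 0 0 0 0 1; 0.01 -.41 0 0 0 0 1; 0.01 -.41 0.3 0 0 0 1; 0 0 .5 0 0 0 1; 0 0 0 0 0 0 1'
python3 - <<'E'
from h import *
from bench import *
import cv2
todo(516,-144.5,145,201)
s=snapshot("scene");cv2.imwrite("pics/s1.png",cv2.resize(s["img"][150:350,80:330,::-1],None,fx=3,fy=3,interpolation=cv2.INTER_CUBIC)); w=snapshot("wrist");cv2.imwrite("pics/w1.png",w["img"][:,:,::-1])
E
```

```text
time: 2.6
tool_pos: [513.9, -144.2, 319.7]
tcp_rot: [179.6, -0.4, -159.0]
ft_force: [0.7, 0.6, 0.1]
finger_gap: -0.0
grip_force: 0.0
2.6 [ 513.94173482 -144.20987944  319.72235452] [ 179.60701287   -0.422806   -158.96445118] [0.69009843 0.59315024 0.1133222 ] -0.0037745780675604353
shift/100 [-0.0182962  -0.01021292  0.01701935] turn/60 [ 0.00654757 -0.00704877  0.00056831]
```

View pics/s1.png

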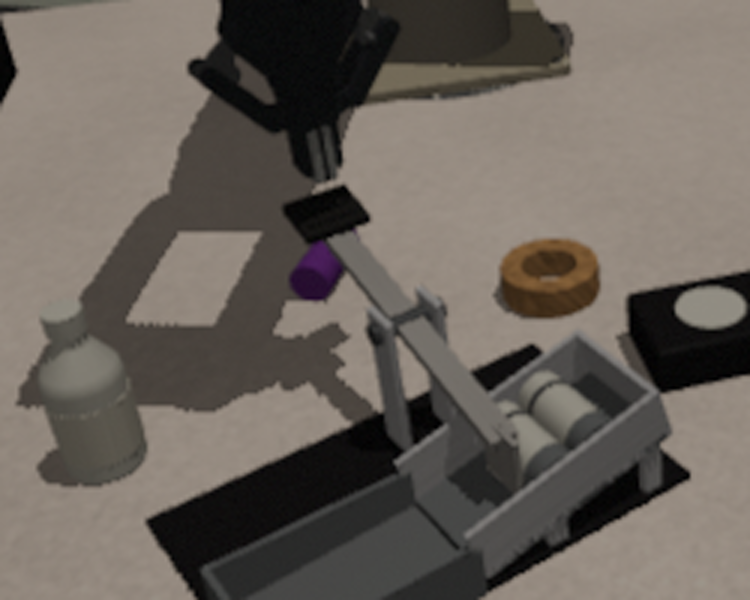

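View pics/w1.png

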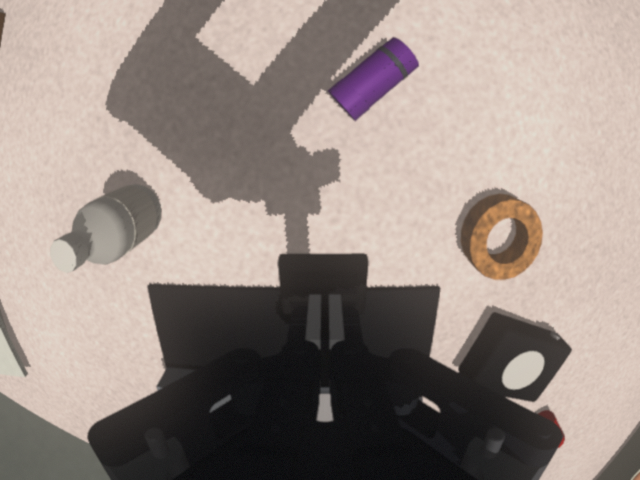

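The wrist view shows the shut tips at about (325,300), laterally centred on the pad (columns 280–367). The scene crop shows them at (325,175), just above the pad at (325,213). I press down in small steps and watch the force.

```bash
python3 -m jog '-.02 -.01 .1 0 0 0 1; 0 0 .1 0 0 0 1; 0 0 .05 0 0 0 1; 0 0 .03 0 0 0 1; 0 0 0 0 0 0 1'; python3 -m jog '0 0 .08 0 0 0 1; 0 0 .08 0 0 0 1; 0 0 .08 0 0 0 1; 0 0 0 0 0 0 1'; python3 -c "
from h import *
todo(516,-144.5,80,201)"
```

```text
time: 3.32
tool_pos: [518.2, -144.8, 296.7]
tcp_rot: [180.0, -0.0, -158.9]
ft_force: [0.0, 0.7, 1.2]
finger_gap: 0.1
grip_force: 0.5
time: 3.82
tool_pos: [517.9, -144.8, 271.8]
tcp_rot: [180.0, -0.1, -158.9]
ft_force: [-2.8, -0.6, 3.3]
finger_gap: -0.4
grip_force: 1.7
3.825 [ 517.91517202 -144.79638689  271.76249608] [ 1.79963126e+02 -5.41255633e-02 -1.58919033e+02] [-2.81629433 -0.57199983  3.30103692] -0.38335731112701077
shift/100 [0.01662664 0.00953337 0.18764693] turn/60 [ 0.00061393 -0.00090253  0.00134917]
```

Contact is made and the lever is going down. Now to about tip z 80, and hold.

```bash
python3 -m jog '0 0 .07 0 0 0 1; 0 0 .07 0 0 0 1; 0 0 .04 0 0 0 1; 0 0 0 0 0 0 1; 0 0 0 0 0 0 1'; python3 -m jog '0 0 0 0 0 0 1; 0 0 0 0 0 0 1; 0 0 0 0 0 0 1; 0 0 0 0 0 0 1; 0 0 0 0 0 0 1';python3 -m jog '0 0 0 0 0 0 1; 0 0 0 0 0 0 1; 0 0 0 0 0 0 1; 0 0 0 0 0 0 1; 0 0 0 0 0 0 1';python3 - <<'E'
from bench import *
import cv2,numpy as np
s=snapshot("scene")["img"][190:350,110:330,::-1];t=snapshot("top")["img"][150:310,320:520,::-1]
cv2.imwrite("pics/p2.png",cv2.convertScaleAbs(cv2.resize(np.hstack([s,t]),(798,304),interpolation=cv2.INTER_CUBIC),alpha=1.6))
E
```

```text
time: 4.45
tool_pos: [518.5, -144.8, 255.0]
tcp_rot: [-180.0, 0.0, -158.9]
ft_force: [-0.7, -0.6, 5.1]
finger_gap: -0.0
grip_force: 2.9
time: 5.08
tool_pos: [518.4, -144.8, 255.0]
tcp_rot: [-180.0, 0.0, -158.9]
ft_force: [-2.1, -0.7, 5.3]
finger_gap: -0.4
grip_force: 2.8
time: 5.7
tool_pos: [518.4, -144.8, 255.0]
tcp_rot: [-180.0, 0.0, -158.9]
ft_force: [-1.9, -0.6, 4.6]
finger_gap: 0.1
grip_force: 2.8
```

View pics/p2.png

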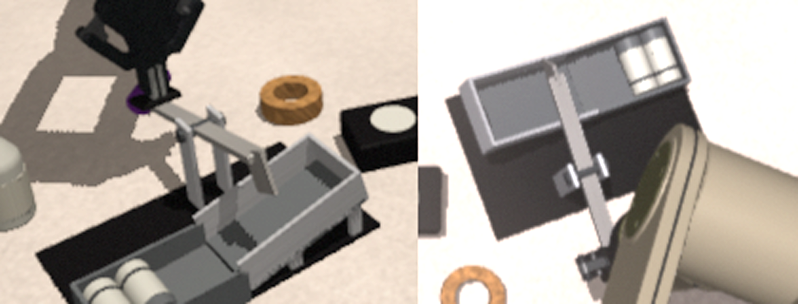

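The gate is up, the ramp is empty, and both canisters lie against the tray's far wall (right panel, about (648,60)). I raise slowly, then move clear.

```bash
python3 -m jog '0 0 0 0 0 0 1; 0 0 0 0 0 0 1; 0 0 -.08 0 0 0 1; 0 0 -.08 0 0 0 1; 0 0 -.08 0 0 0 1'; python3 -m jog '0 0 -.08 0 0 0 1; 0 0 -.08 0 0 0 1; 0 0 -.08 0 0 0 1; 0 0 -.15 0 0 0 1; 0 0 -.3 0 0 0 1';python3 -m jog '0 0 -.5 0 0 0 1; .3 .3 -.2 0 0 0 1; .4 .4 0 0 0 0 1; .4 .4 0 0 0 0 1; 0 0 0 0 0 0 1';python3 -m jog '0 0 0 0 0 0 1; 0 0 0 0 0 0 1; 0 0 0 0 0 0 1; 0 0 0 0 0 0 1; 0 0 0 0 0 0 1';python3 - <<'E'
from bench import *
import cv2,numpy as np
s=snapshot("scene")["img"][190:380,80:350,::-1];t=snapshot("top")["img"][140:330,270:530,::-1]
cv2.imwrite("pics/p3.png",cv2.convertScaleAbs(cv2.resize(np.hstack([s,t]),None,fx=1.5,fy=1.5,interpolation=cv2.INTER_CUBIC),alpha=1.6))
E
```

```text
time: 6.42
tool_pos: [518.5, -144.6, 279.6]
tcp_rot: [-180.0, 0.1, -158.9]
ft_force: [0.6, 0.1, 1.5]
finger_gap: 0.3
grip_force: 0.9
time: 7.05
tool_pos: [517.5, -144.6, 347.2]
tcp_rot: [179.9, -0.2, -158.9]
ft_force: [0.1, -0.4, -0.3]
finger_gap: -0.3
grip_force: 0.0
time: 7.68
tool_pos: [373.1, -80.4, 418.2]
tcp_rot: [-179.9, 0.1, -158.9]
ft_force: [0.8, -0.3, -0.3]
finger_gap: -0.0
grip_force: 0.0
time: 8.3
tool_pos: [376.2, -81.8, 417.5]
tcp_rot: [180.0, -0.0, -158.9]
ft_force: [0.4, 0.9, 0.1]
finger_gap: -0.1
grip_force: 0.0
```

View pics/p3.png

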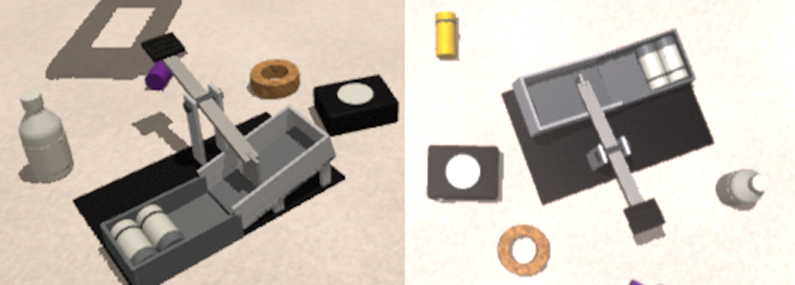

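The paddle is back up at (162,46), the gate is closed, and both canisters are in the tray. The bystanders have not moved and the arm is clear.

```bash
python3 -c "
from bench import *
print(hand_in())"
```

```text
the job is handed in; nothing more can be done
None
```

Job handed in at about 8.4 s: both canisters are in the catch tray, the lever is back up with the gate closed, the arm is clear, and the bottle, tape roll and pump box have not moved.

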